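# Pack the polarising kit into its divided tray

## Robot

A 7-joint arm with a two-finger parallel gripper is mounted at the origin on the work surface. World frame = base frame: x ahead of the robot, y to its left, z up, the work surface at z = 0. Lengths are in m, angles in rad, forces in N, time in s.
With the tool pointing down it reaches from about 0.425 to 0.95 m from the base axis. Payload 4.7 kg.
Tool frame: the origin (TCP) lies on the centre line of the jaws, within the pads' length; the fingertips stand robot.nose_length ahead of it and the grasp point (between the pads) lies 8 mm behind it (robot.nose_length is the distance from the TCP to the fingertips, in m); z points along the fingers, x is the direction in which the jaws open and shut, and the axes are right-handed (so a half turn about z gives the same grasp; the last joint's range is limited). The gripper opens to 85 mm and grips with 20 to 120 N. Pads are 22 mm wide; open, the fingers measure 114 mm over their backs; the gripper's body (76 mm by 85 mm) begins 54 mm behind the grasp point. The pads swing forward as they close: fully open they stand 13 mm farther back than shut.
Start: joints at [-1.291, 0.469, -0.049, 1.532, 0.024, 1.141, -0.082], TCP at [0.205, 0.643, 0.208] pointing down, gripper open.
Joint ranges: [-2.59, 2.59], [-0.33, 1.99], [-1.39, 1.29], [0.1, 2.45], [-1.04, 4.18], [0.21, 1.99], [-2.66, 2.66]. Speed limits (rad/s): [2.57, 2.57, 3.14, 3.14, 3.14, 3.14, 3.14].

## Interface

Orientations are given as [roll, pitch, yaw] about the fixed x, y, z axes, in that order (R = Rz(yaw) Ry(pitch) Rx(roll)).
In Python, from plant import robot gives the robot as it stands. Calls block until the motion is done:
- robot.goto(position, orientation): joint-space move of the TCP to a pose.
- robot.move_straight(position, vel=0.15, attitude=None, contact_N=None): straight line of the TCP; attitude=None keeps the orientation; vel is the mean speed in m/s. With contact_N (N) it stops when the force on the tool has changed by that much, and returns True; else False.
- robot.move_joints(angles): joint-space move.
- robot.grip(opening, strength=None): opening from 0.0 (shut) to 1.0 (fully open); strength is the grip in N (None keeps the last); returns when the fingers have stopped.
- robot.sleep(seconds).
- robot.inverse_kinematics(position, orientation): joint angles nearest the present ones, or None.
- robot.sense(): the state.
- robot.grab_frame(name): name is "scene" or "top"; returns a dict with "image" (480x640x3 uint8, red, green, blue), "range_z" (480x640 float32, m along the optical axis (not along the pixel's ray), 0 where there is no reading), "fx", "fy", "cx", "cy" (pixels), "R" (3x3) and "t" (3): a world point X has camera coordinates R X + t. Camera axes: x right, y down, z forward; pixel columns grow to the right and rows downward; lengths in m; the calibration is good to about 2 mm. A picture is of the moment at which its call begins.
A pose or a line that the arm cannot do raises robot.IKError and nothing moves.
- robot.close_job(): hands the job in, once; it reports no verdict.
The state is a dict: "t": time; "joint_pos": joint angles; "joint_velocities": joint speeds; "effort": joint torques, N m; "tcp_pos": TCP position; "tcp_rot": TCP orientation; "wrist_force": force on the tool from outside, world axes, zero at the start; "torque": the same for the moment, N m; "opening": opening from 0.0 (shut) to 1.0 (fully open).
Only numpy, scipy, OpenCV 4.12 (cv2) and the standard library are available. Lean on these libraries where they do the work, as an engineer would, in place of code of your own. Each camera call takes 0.05 s, during which the arm holds its last target.

## Task

Pack the silver accessories of the polarising microscope into the white storage tray. First, before anything goes in, slide the divider by its orange tab up to the edge of the blue rubber lining, so that the long end has room; then lay the two silver compensator sliders flat in the long end, lengthwise along the tray, and stand the two silver objectives on the blue lining, nose up as they stand now and never tipped over. The black objective, the black slider and the eyepiece belong to another microscope: leave them where they are.

Things in the scene. Friction and masses are not known exactly. Their poses are not given: they have to be found in the camera images.
- tray: White open tray, fixed to the bench: outside 140 x 260 mm, walls 5 mm thick and 38 mm high, floor 4 mm thick; inside 130 x 250 mm. Origin: centre of its underside, on the bench. x across the tray, y along its length, z up. A humidity card is stuck flat on the floor of the unlined end; things may lie on it. With the divider at the lining's edge the unlined end is 161 mm long.
- lining: Blue ribbed rubber lining, 128 mm across the tray, 84 mm along it, 2 mm thick, fixed on the tray floor against one end wall (at +y or at -y of the tray; its centre is 83 mm from the tray's). Origin: centre of its underside, 4 mm above the bench; axes parallel to the tray's. A divider at its near edge has its middle 44.5 mm from the lining's centre.
- divider_tab (a point): Orange tab on the tray's cross divider: 34 mm across the tray, 12 mm thick along it, from 40 to 62 mm above the bench; this point is its centre, 51 mm up. The divider (grey-blue plate, 5 mm thick, 8 to 40 mm above the bench) slides along the tray's y with 3 N of friction, up to 44 mm either way from the middle, and stays where left. It starts near the middle.
- slider_pink_mid (a point): Silver compensator slider with a pink window, to be packed: a metal bar 136 mm long, 24 mm wide, 10 mm thick, lying flat on the bench, with a round window near one end and a milled finger grip at the other. About 85 g, balanced at its middle. This point is the centre of the bar (5 mm above its underside); x runs along its length towards the window, z up.
- slider_green_mid (a point): Silver compensator slider with a green window, to be packed: a metal bar 136 mm long, 24 mm wide, 10 mm thick, lying flat on the bench, with a round window near one end and a milled finger grip at the other. About 85 g, balanced at its middle. This point is the centre of the bar (5 mm above its underside); x runs along its length towards the window, z up.
- slider_black_mid (a point): Black slider with a clear window, NOT to be packed: a bar 136 mm long, 24 mm wide, 10 mm thick, lying flat on the bench, with a round window near one end and a milled finger grip at the other. About 85 g, balanced at its middle. This point is the centre of the bar (5 mm above its underside); x runs along its length towards the window, z up.
- obj_yellow_mid (a point): Silver objective with a yellow ring, to be packed; standing on its threaded brass end, nose up: 52 mm tall, barrel 30 mm in diameter from 6 to 36 mm above its foot (the foot below it is 24 mm in diameter), then narrowing to a 15 mm nose with a small lens. About 130 g. This point is on its axis, half-way up (26 mm above the foot); z up.
- obj_blue_mid (a point): Silver objective with a blue ring, to be packed; standing on its threaded brass end, nose up: 52 mm tall, barrel 30 mm in diameter from 6 to 36 mm above its foot (the foot below it is 24 mm in diameter), then narrowing to a 15 mm nose with a small lens. About 130 g. This point is on its axis, half-way up (26 mm above the foot); z up.
- obj_black_mid (a point): Black objective with a yellow ring, NOT to be packed; standing on its threaded end, nose up: 52 mm tall, barrel 30 mm in diameter from 6 to 36 mm above its foot (the foot below it is 24 mm in diameter), then narrowing to a 15 mm nose with a small lens. About 130 g. This point is on its axis, half-way up (26 mm above the foot); z up.
- eyepiece_mid (a point): Eyepiece, NOT to be packed: standing upright, a grey tube 30 mm in diameter with a wider black collar (37 mm) and a large lens on top, 52 mm tall. This point is on its axis, half-way up; z up.
There are look-alikes about, which are no part of the job. Leave any red or turquoise look-alike of the part that bears slider_green_mid alone.

How it is judged:
On the way:
1. the divider stands at the near edge of the lining (within about 11 mm) while the tray is still empty (horizontal distance between divider_tab and lining between 0.0335 and 0.0555 m and horizontal distance between each of slider_pink_mid, slider_green_mid, obj_yellow_mid, obj_blue_mid and tray above 0.145 m), for 0.2 s.
At the end, for the whole second after the job is handed in: Divider within 11 mm of the lining's near edge; both silver sliders flat on the tray floor in the long end, within 0.2 rad of its length; both silver objectives upright (0.1 rad) on the lining, axes 3 mm or more inside its edge; all released and at rest (horizontal distance between divider_tab and lining between 0.0335 and 0.0555 m and x of slider_pink_mid in the frame of tray between -0.06 and 0.06 m and y of slider_pink_mid in the frame of tray between -0.075 and 0.075 m and horizontal distance between each of slider_pink_mid, slider_green_mid and lining above 0.1 m and z of each of slider_pink_mid, slider_green_mid in the frame of tray below 0.013 m and angle between each of slider_pink_mid, slider_green_mid's own z axis and vertical below 0.08 rad and angle between the x axis of each of slider_pink_mid, slider_green_mid and the y axis of tray, either way round below 0.2 rad and x of slider_green_mid in the frame of tray between -0.06 and 0.06 m and y of slider_green_mid in the frame of tray between -0.075 and 0.075 m and x of obj_yellow_mid in the frame of lining between -0.058 and 0.058 m and y of obj_yellow_mid in the frame of lining between -0.039 and 0.039 m and z of obj_yellow_mid in the frame of lining between 0.022 and 0.033 m and angle between each of obj_yellow_mid, obj_blue_mid's own z axis and vertical below 0.1 rad and x of obj_blue_mid in the frame of lining between -0.058 and 0.058 m and y of obj_blue_mid in the frame of lining between -0.039 and 0.039 m and z of obj_blue_mid in the frame of lining between 0.022 and 0.033 m and linear speed of each of slider_pink, slider_green, obj_yellow, obj_blue below 0.02 m/s and contact force between each of slider_pink, slider_green, obj_yellow, obj_blue and the fingers below 0.05 N); the robot touches nothing.
It fails at once if a black piece or the eyepiece is moved more than 15 mm (distance of any of slider_black_mid, obj_black_mid, eyepiece_mid from where it was at the start of the episode above 0.015 m).
It fails at once if a silver objective is tipped by more than 0.8 rad (angle between any of obj_yellow_mid, obj_blue_mid's own z axis and vertical above 0.8 rad).
It also fails if it takes over 120 s, if anything falls off the work surface, if the arm or the gripper's body presses on something with over 40 N, if the wrist force passes 120 N, or if a joint passes its speed limit or range.

## Working session

There is one attempt and no reset: what is moved stays moved. The work goes in short steps, each a Python script; the robot and the scene stay as the last script left them, time stands still between calls to the robot, and variables do not carry over. Pictures are saved under pics/ and viewed, and the job is handed in when it is done.

```bash
ls; mkdir -p pics
python3 - <<'E'
from plant import robot
import cv2,numpy as np,pickle
s=robot.sense();print(s['t'],s['tcp_pos'],s['tcp_rot'],s['opening'],robot.nose_length)
for n in('scene','top'):
    f=robot.grab_frame(n);pickle.dump(f,open(f'pics/{n}0.pkl','wb'))
    cv2.imwrite(f'pics/{n}0.png',f['image'][:,:,::-1])
    print(n,f['fx'],f['cx'],f['cy'],f['R'],f['t'],-f['R'].T@f['t'])
E
```

```text
pics
0.0 [0.20490322 0.64248347 0.2072536 ] [3.14156924e+00 1.95771375e-03 1.26204328e+00] 0.9981325153937322 0.011
scene 469.3919135121965 327.6480567068678 239.101364656854 [[-0.62505345  0.78032539  0.02001162]
 [ 0.46594631  0.39355372 -0.79247051]
 [-0.6262605  -0.48601209 -0.60958185]] [ 0.34496997 -0.14437325  1.30045975] [1.09732144 0.41966896 0.6714217 ]
top 503.75932946008743 319.8612218932492 241.25754788456598 [[ 0.00180855 -0.9998528  -0.0170621 ]
 [-0.98282722  0.00137106 -0.18452308]
 [ 0.18451931  0.01710282 -0.98268007]] [-0.06337662  0.51380784  0.99028265] [ 0.32237268 -0.08100838  1.06685909]
```

View pics/top0.png

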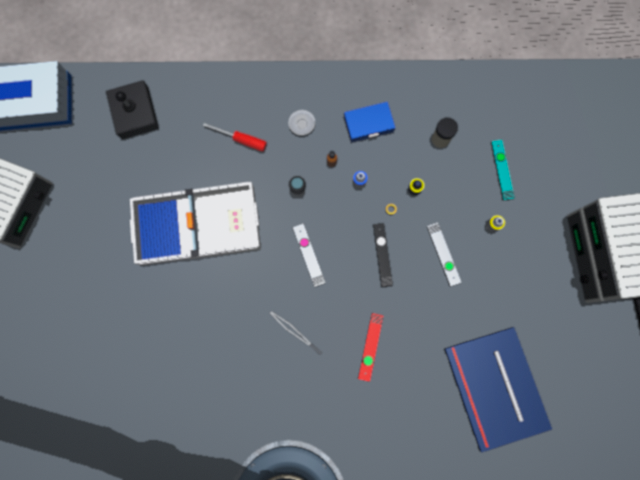

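View pics/scene0.png

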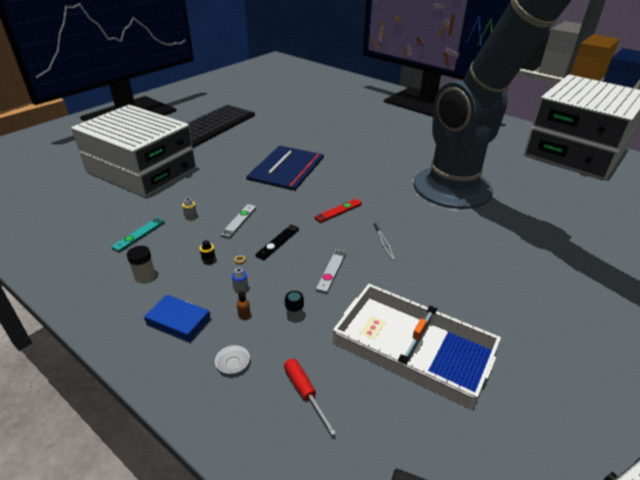

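Top view:
- **Silver sliders:** pink (310,255) and green (445,255). Look-alikes are black (383,254), red (371,347) and turquoise (503,170).
- **Silver objectives:** blue ring (360,178) and yellow ring (497,222). Could be mistaken for them: the black objective (416,185), eyepiece (297,185), brass ring (391,209), bottle (332,157) and jar (447,128).
- **Tray:** centre about (195,223), lining on the left end (+y side), orange tab at (190,220).

Next, close crops to check these.

Run:
```python
import cv2,numpy as np
a=cv2.imread('pics/top0.png');b=cv2.imread('pics/scene0.png')
c=cv2.resize(a[140:300,120:320],(800,600),interpolation=cv2.INTER_CUBIC)
c=cv2.resize(a[150:300,120:320],(800,600),interpolation=cv2.INTER_CUBIC);cv2.imwrite('pics/c1.png',c)
c=cv2.resize(a[140:290,320:520],(800,600),interpolation=cv2.INTER_CUBIC);cv2.imwrite('pics/c2.png',c)
c=cv2.resize(b[190:340,130:330],(800,600),interpolation=cv2.INTER_CUBIC);cv2.imwrite('pics/c3.png',c)
```

```text
(no output)
```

View pics/c1.png

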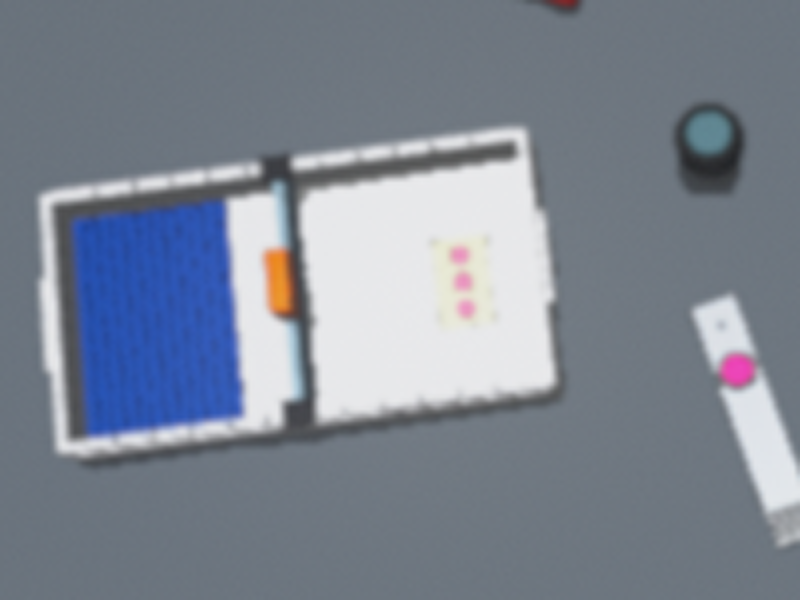

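View pics/c2.png

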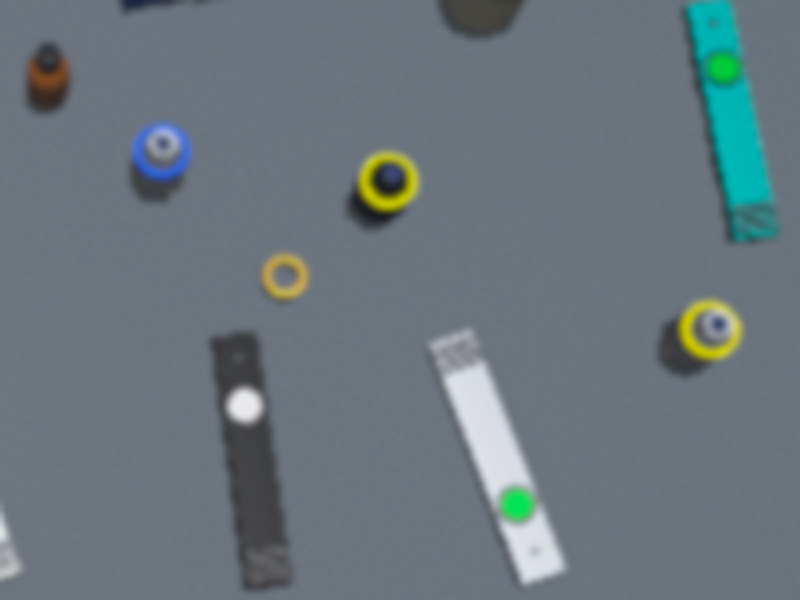

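View pics/c3.png

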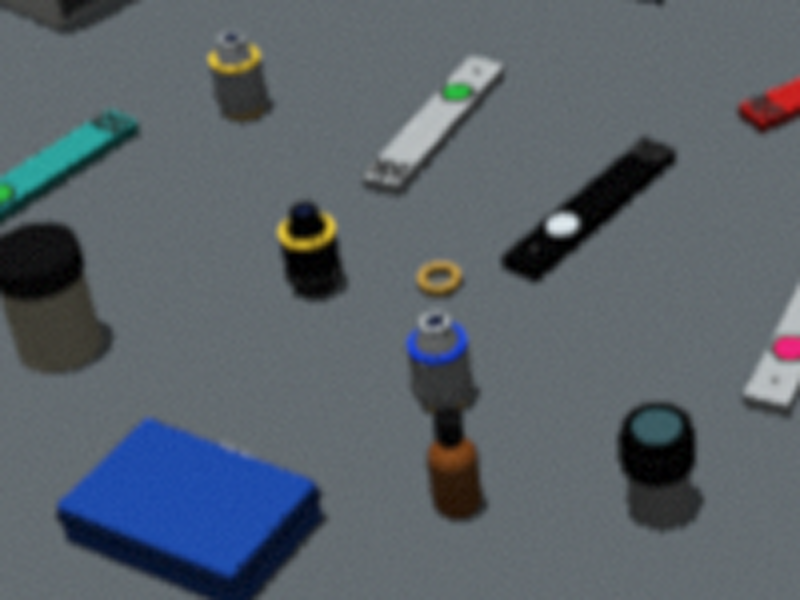

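The crops confirm the choices. Both silver sliders have milled grips, pink with its grip at the lower right and green with its grip at the upper left. The silver objectives have a silver nose inside a blue and a yellow ring. The black-nosed objective and the eyepiece are different pieces. Next I measure.

```bash
cat > h.py <<'E'
import cv2,numpy as np,pickle
from plant import robot
def ray(f,p):
    R=f['R'];C=-R.T@f['t'];d=R.T@np.array([(p[0]-f['cx'])/f['fx'],(p[1]-f['cy'])/f['fy'],1.]);return C,d
def plane(f,p,z):
    C,d=ray(f,p);return C+d*(z-C[2])/d[2]
def tri(f1,p1,f2,p2):
    A=[];b=[]
    for f,p in((f1,p1),(f2,p2)):
        C,d=ray(f,p);d=d/np.linalg.norm(d);M=np.eye(3)-np.outer(d,d);A.append(M);b.append(M@C)
    X,*_=np.linalg.lstsq(np.vstack(A),np.hstack(b),rcond=None)
    res=np.linalg.norm(np.vstack(A)@X-np.hstack(b));return X,res
def proj(f,X):
    c=f['R']@np.asarray(X)+f['t'];return np.array([f['fx']*c[0]/c[2]+f['cx'],f['fy']*c[1]/c[2]+f['cy']])
def mask(f,lo,hi,box):
    h=cv2.cvtColor(f['image'],cv2.COLOR_RGB2HSV);m=cv2.inRange(h,np.array(lo),np.array(hi))
    k=np.zeros_like(m);x0,y0,x1,y1=box;k[y0:y1,x0:x1]=m[y0:y1,x0:x1];return k
def big(m):
    c,_=cv2.findContours(m,cv2.RETR_EXTERNAL,cv2.CHAIN_APPROX_NONE);return max(c,key=cv2.contourArea)
def cen(c):
    M=cv2.moments(c);return np.array([M['m10']/M['m00'],M['m01']/M['m00']])
def snap(n,tag):
    f=robot.grab_frame(n);pickle.dump(f,open(f'pics/{n}{tag}.pkl','wb'));cv2.imwrite(f'pics/{n}{tag}.png',f['image'][:,:,::-1]);return f
def load(n,tag):return pickle.load(open(f'pics/{n}{tag}.pkl','rb'))
E
cat > m.py <<'E'
from h import *
T,S=load('top',0),load('scene',0)
Y=([22,120,90],[35,255,255]);B=([105,150,90],[130,255,255]);P=([145,120,90],[175,255,255]);G=([45,120,90],[75,255,255]);O=([5,150,120],[16,255,255])
W=([0,0,150],[180,60,255])
its={'yellow':(Y,(485,210,510,240),(178,195,202,222)),'blackobj':(Y,(405,172,430,200),(196,236,218,258)),'blue':(B,(348,165,372,192),(228,264,252,282)),
'pinkwin':(P,(295,232,315,252),(318,268,340,288)),'greenwin':(G,(440,258,458,275),(236,206,252,222)),'tab':(O,(180,205,200,235),(408,315,432,340)),
'eye':(([80,40,60],[105,255,255]),(285,170,310,195),(284,288,306,304))}
for k,(c,b1,b2) in its.items():
    c1=big(mask(T,*c,b1));c2=big(mask(S,*c,b2));p1,p2=cen(c1),cen(c2)
    if k in('yellow','blue','blackobj'): p1=np.array(cv2.fitEllipse(c1)[0]);p2=np.array(cv2.fitEllipse(c2)[0])
    X,r=tri(T,p1,S,p2);print(k,p1.round(1),p2.round(1),cv2.contourArea(c1),cv2.contourArea(c2),X.round(4),'res',r.round(4),'top@36mm',plane(T,p1,.036).round(4))
def rect(f,lo,hi,box,z):
    c=big(mask(f,lo,hi,box));q=cv2.boxPoints(cv2.minAreaRect(c))
    Q=np.array([plane(f,p,z)[:2] for p in q]);C=np.array([plane(f,p[0],z)[:2] for p in c])
    r=cv2.minAreaRect((C*1e4).astype(np.float32));return np.array(r[0])/1e4,np.array(r[1])/1e4,r[2],q,cv2.boxPoints(r)/1e4
for k,b1,b2 in(('pink',(288,218,330,290),(310,245,350,298)),('green',(422,218,466,290),(215,200,262,242))):
    for f,b in((T,b1),(S,b2)):
        m0=rect(f,[0,0,135],[180,255,255],b,.010);print(k,'rect',m0[0].round(4),m0[1].round(4),m0[2])
m=rect(T,[0,0,150],[180,255,255],(125,178,265,268),.038);print('tray',m[0].round(4),m[1].round(4),m[2],m[3].round(1).tolist(),m[4].round(4).tolist())
m=rect(T,*B,(130,190,195,268),.006);print('lin',m[0].round(4),m[1].round(4),m[2],m[4].round(4).tolist())
m=rect(S,*B,(425,325,500,395),.006);print('linS',m[0].round(4),m[1].round(4),m[2],m[4].round(4).tolist())
E
python3 m.py
```

```text
yellow [496.9 222.1] [188.1 204. ] 61.0 23.5 [ 0.5559 -0.4316  0.0377] res 0.0002 top@36mm [ 0.5561 -0.4321  0.036 ]
blackobj [416.4 185.2] [206.2 247.3] 149.5 38.5 [ 0.6365 -0.2675  0.037 ] res 0.0004 top@36mm [ 0.6366 -0.2674  0.036 ]
blue [360.1 177.3] [238.8 275.2] 33.0 35.5 [ 0.6537 -0.148   0.0375] res 0.0007 top@36mm [ 0.6545 -0.1485  0.036 ]
pinkwin [303.8 242.1] [327.  276.5] 34.0 32.0 [ 0.519  -0.0284  0.01  ] res 0.0 top@36mm [ 0.5142 -0.0297  0.036 ]
greenwin [448.6 265.7] [243.7 212.6] 38.0 12.5 [ 0.4681 -0.3339  0.0102] res 0.0001 top@36mm [ 0.4645 -0.3277  0.036 ]
tab [189.7 219.9] [420.1 325.5] 57.5 77.5 [0.5565 0.2065 0.058 ] res 0.0019 top@36mm [0.5622 0.2116 0.036 ]
eye [296.7 182.7] [293.7 296.1] 122.0 71.0 [ 0.6378 -0.0142  0.0515] res 0.0005 top@36mm [ 0.6429 -0.0135  0.036 ]
pink rect [ 0.4931 -0.0385] [0.1408 0.0295] 20.483333587646484
pink rect [ 0.5021 -0.0345] [0.1184 0.0242] 20.26012420654297
green rect [ 0.4947 -0.3257] [0.1403 0.0282] 18.869808197021484
green rect [ 0.4855 -0.3282] [0.1193 0.0251] 19.079313278198242
tray [0.5675 0.1334] [0.1465 0.1301] 7.93910551071167 [[190.10000610351562, 188.3000030517578], [252.89999389648438, 179.89999389648438], [261.8999938964844, 247.0], [199.10000610351562, 255.39999389648438]] [[0.4860000014305115, 0.18770000338554382], [0.5040000081062317, 0.05889999866485596], [0.6491000056266785, 0.07909999787807465], [0.6310999989509583, 0.2079000025987625]]
lin [0.5497 0.2869] [0.1186 0.0819] 7.8896918296813965 [[0.48539999127388, 0.31929999589920044], [0.4966000020503998, 0.23819999396800995], [0.6140999794006348, 0.25450000166893005], [0.6028000116348267, 0.33559998869895935]]
linS [0.5335 0.2843] [0.1015 0.0801] 7.89870023727417 [[0.47780001163482666, 0.31700000166893005], [0.4887999892234802, 0.23759999871253967], [0.5892999768257141, 0.2515999972820282], [0.5782999992370605, 0.33090001344680786]]
```

```bash
cat > m2.py <<'E'
from h import *
T,S=load('top',0),load('scene',0)
def tray(f,box):
    m=mask(f,[0,0,150],[180,255,255],box)|mask(f,[105,150,60],[130,255,255],box)
    h=cv2.convexHull(np.vstack([c for c in cv2.findContours(m,cv2.RETR_EXTERNAL,cv2.CHAIN_APPROX_NONE)[0] if cv2.contourArea(c)>30]))
    q=cv2.approxPolyN(h,4,ensure_convex=True) if hasattr(cv2,'approxPolyN') else None
    return h,np.array(q).reshape(-1,2).astype(float)
h,q=tray(T,(120,175,270,275));print('T',q.tolist())
H=np.array([plane(T,p[0],.038)[:2] for p in h]);r=cv2.minAreaRect((H*1e4).astype(np.float32));print(np.array(r[0])/1e4,r)
h,q2=tray(S,(325,280,505,405));print('S',q2.tolist())
a=np.deg2rad(7.9);yd=np.array([-np.sin(a),np.cos(a)]);xd=np.array([np.cos(a),np.sin(a)])
c=np.array(r[0])/1e4
for i in(-1,1):
    for j in(-1,1):
        X=np.r_[c+i*.07*xd+j*.13*yd,.038];print(X.round(3),proj(T,X).round(1),proj(S,X).round(1))
for n,f in(('top',T),('scene',S)):
    im=f['image'][:,:,::-1].copy();im=cv2.resize(im,None,fx=4,fy=4,interpolation=cv2.INTER_CUBIC)
    def L(p,q,col):
        cv2.line(im,tuple(int(v) for v in proj(f,p)*4+1.5),tuple(int(v) for v in proj(f,q)*4+1.5),col,1)
    def box(cc,hx,hy,z,col):
        K=[np.r_[cc+i*hx*xd+j*hy*yd,z] for i,j in((-1,-1),(1,-1),(1,1),(-1,1))]
        for k in range(4):L(K[k],K[(k+1)%4],col)
    box(c,.07,.13,.038,(0,0,255));box(c,.065,.125,.038,(0,255,0));box(c+yd*.083,.064,.042,.006,(0,255,255))
    x0,y0=((115,170) if n=='top' else (325,270));cv2.imwrite(f'pics/tr_{n}.png',im[y0*4:y0*4+600,x0*4:x0*4+800])
E
python3 m2.py
```

```text
T [[258.0, 247.0], [129.0, 265.0], [129.0, 197.0], [258.0, 179.0]]
[0.55773481 0.20301506] ((5577.34814453125, 2030.150634765625), (1465.0634765625, 2706.62255859375), 8.00312614440918)
S [[476.0, 399.0], [334.0, 332.0], [319.0, 262.0], [507.0, 339.0]]
[0.506 0.065 0.038] [258.4 245.7] [367.9 283. ]
[0.471 0.322 0.038] [134.2 262.8] [499.8 336.6]
[0.645 0.084 0.038] [251.  181.7] [332.2 328.8]
[0.609 0.341 0.038] [129.7 198.2] [476.4 395.9]
```

View pics/tr_top.png

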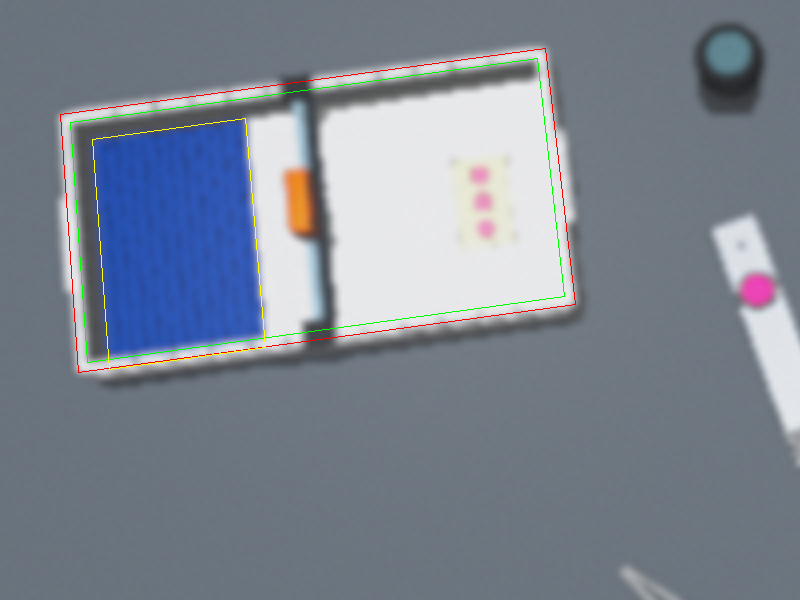

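View pics/tr_scene.png

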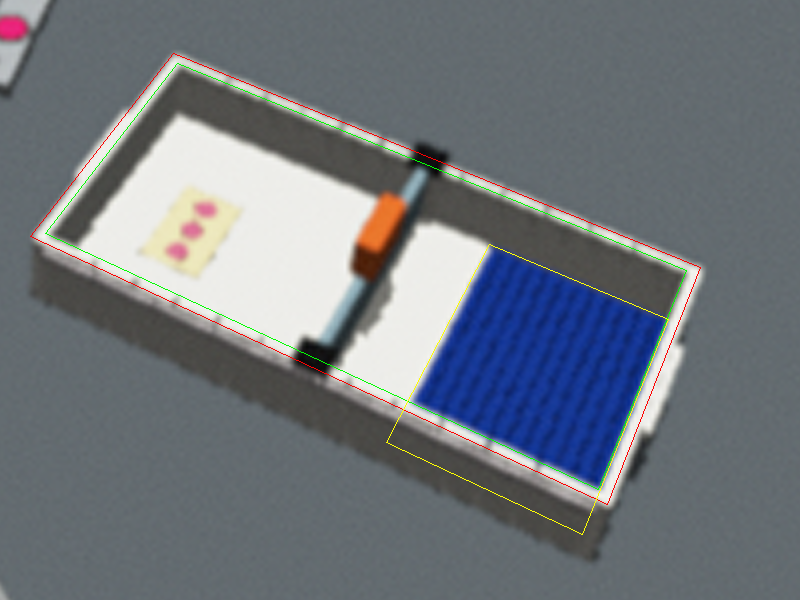

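Measured poses (overlays agree to about 1 mm):
- **Tray:** centre (0.5577, 0.2030), yaw about 7.95°, rim at 38 mm, lining on the +y end.
- **Rings:** triangulated at 37–38 mm high, against about 36 expected.
- **Slider windows:** 10 mm high, as given.
- **Tab:** 58 mm high, about 4 mm along the tray from its middle.

All are within reach. Next: plan check, then the divider.

```bash
cat >> h.py <<'E'
C0=np.array([.5577,.2030]);A0=np.deg2rad(7.95);XD=np.array([np.cos(A0),np.sin(A0)]);YD=np.array([-np.sin(A0),np.cos(A0)])
def tp(x,y):return C0+x*XD+y*YD
def wr(a):return (a+np.pi)%(2*np.pi)-np.pi
def ori(xy,z,yaw):
    best=None;q0=np.array(robot.sense()['joint_pos'])
    for k in(0,np.pi):
        o=[np.pi,0,wr(yaw+k)];q=robot.inverse_kinematics([*xy,z],o)
        if q is not None:
            d=np.abs(np.array(q)-q0).max()
            if best is None or d<best[0]:best=(d,o)
    return best[1]
def over(xy,z,yaw):
    o=ori(xy,z,yaw);robot.goto([*map(float,xy),z],o);return o
def down(xy,z,vel=.1,c=None):return robot.move_straight([*map(float,xy),z],vel=vel,contact_N=c)
def st(m=''):
    s=robot.sense();print(m,round(s['t'],1),np.round(s['tcp_pos'],4),'yaw',round(s['tcp_rot'][2],3),'open',round(s['opening'],3),'F',np.round(s['wrist_force'],1));return s
E
python3 - <<'E'
from h import *
a=np.deg2rad
for n,xy,z,y in(('tab',tp(0,.0036),.048,A0+np.pi/2),('pink',(.493,-.0385),.014,a(110.4)),('green',(.4947,-.3257),.014,a(109)),('p1',tp(-.03,-.0445),.018,A0),('p2',tp(.03,-.0445),.018,A0),('o1',tp(-.03,.083),.024,A0+np.pi/2),('o2',tp(.03,.083),.024,A0+np.pi/2),('yel',(.556,-.4318),.016,0),('blu',(.654,-.1482),.016,0)):
    print(n,np.round(xy,4),[None if (q:=robot.inverse_kinematics([*xy,z],[np.pi,0,wr(y+k)])) is None else np.round(q,2).tolist() for k in(0,np.pi)])
robot.grip(.42)
xy=tp(0,.0036);over(xy,.15,A0+np.pi/2);st('above')
print(down(xy,.048,.08,c=8));st('at tab')
snap('scene',1)
E
```

```text
tab [0.5572 0.2066] [[-0.47, 0.52, 0.06, 1.88, -0.04, 0.75, 1.32], [-0.83, 0.57, 0.55, 1.9, -0.41, 0.78, -1.49]]
pink [ 0.493  -0.0385] [[-0.18, 0.46, 0.22, 2.13, -0.18, 0.57, 2.09], [-0.54, 0.54, 0.68, 2.15, -0.58, 0.64, -0.66]]
green [ 0.4947 -0.3257] [[0.83, 0.61, -0.43, 1.88, 0.36, 0.74, 2.1], [-0.21, 0.88, 1.1, 1.94, -0.97, 0.99, 0.13]]
p1 [0.5341 0.1548] [[-0.63, 0.54, 0.35, 2.0, -0.29, 0.66, 0.05], [0.45, 0.88, -1.18, 1.93, 0.97, 1.05, 2.1]]
p2 [0.5936 0.1631] [[-0.61, 0.62, 0.38, 1.85, -0.33, 0.73, 0.09], [0.42, 0.96, -1.19, 1.79, 0.99, 1.13, 2.16]]
o1 [0.5165 0.2811] [[-0.56, 0.55, -0.01, 1.9, 0.01, 0.7, 1.13], [-0.94, 0.59, 0.51, 1.92, -0.42, 0.73, -1.62]]
o2 [0.5759 0.2894] [[-0.53, 0.62, -0.01, 1.76, 0.01, 0.76, 1.17], [-0.89, 0.67, 0.52, 1.78, -0.45, 0.81, -1.58]]
yel [ 0.556  -0.4318] [[0.22, 0.78, 0.6, 1.64, -0.54, 0.9, 1.03], [-0.03, 1.01, 1.1, 1.65, -0.99, 1.13, -1.79]]
blu [ 0.654  -0.1482] [[-0.23, 0.73, 0.58, 1.72, -0.51, 0.84, 0.59], [-0.5, 0.97, 1.1, 1.74, -0.98, 1.09, -2.2]]
above 2.7 [0.5569 0.208  0.1501] yaw 1.711 open 0.417 F [-0.3 -0.3 -0.6]
False
at tab 4.1 [0.5576 0.2068 0.0486] yaw 1.71 open 0.418 F [ 0.3 -0.3  0.7]
```

```bash
python3 - <<'E'
from h import *
robot.grip(0.0,strength=30);st('gripped')
f=snap('scene',2)
xy=tp(0,.0385);print(down(xy,.048,.04));st('slid')
snap('top',2)
E
python3 -c "
import cv2
a=cv2.imread('pics/scene2.png');b=cv2.imread('pics/top2.png')
import numpy as np
x=cv2.resize(a[230:410,320:510],(400,380));y=cv2.resize(b[160:280,110:230],(400,380))
cv2.imwrite('pics/d2.png',np.hstack([x,y]))"
```

```text
gripped 4.6 [0.5572 0.2066 0.0481] yaw 1.71 open -0.001 F [0.5 0.5 0.3]
False
slid 5.7 [0.5525 0.2407 0.048 ] yaw 1.709 open -0.0 F [ 0.8 -0.6  0.5]
```

View pics/d2.png

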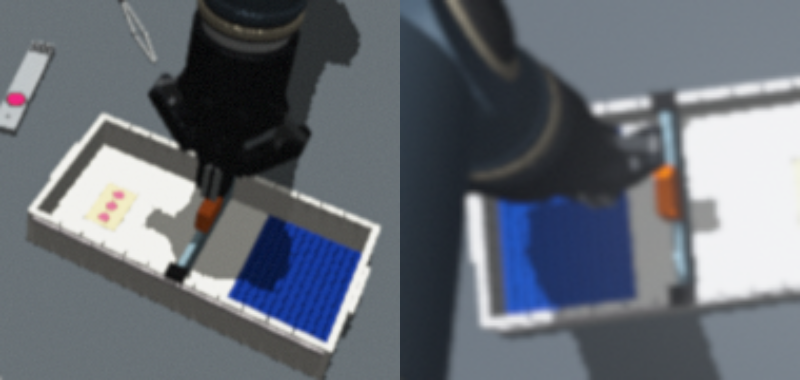

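The jaws shut on nothing: opening is 0, and the divider in the pictures is still near the middle. I'll check where the TCP projects against the tab.

Run:
```python
from h import *
s=robot.sense();print(s['tcp_rot'],s['tcp_pos'])
T,S=load('top',2),load('scene',2)
S1=load('scene',1)
for n,f,X in(('topslid',T,(.5525,.2407,.048)),('scenegr',S,(.5572,.2066,.048)),('scenegr',S1,(.5572,.2066,.048))):
    print(n,[proj(f,np.add(X,(0,0,d))).round(1).tolist() for d in(-.011,0,.05)])
def ann(f,X,x0,y0):
    im=cv2.resize(f['image'][:,:,::-1],None,fx=4,fy=4,interpolation=cv2.INTER_CUBIC)
    for d,c in((-.011,(0,0,255)),(0,(0,255,0)),(.05,(255,255,0))):cv2.circle(im,tuple(int(v) for v in proj(f,np.add(X,(0,0,d)))*4+1.5),5,c,2)
    return im[y0*4:y0*4+600,x0*4:x0*4+400]
cv2.imwrite('pics/d3.png',np.hstack([ann(S1,(.5576,.2068,.0486),370,250),ann(T,(.5525,.2407,.048),140,150)]))
b=(405,300,440,345);
for f in(S1,S):
    c=big(mask(f,[3,120,60],[18,255,255],b));print(cen(c),cv2.contourArea(c),cv2.boundingRect(c))
```

```text
[3.14155947e+00 2.67326603e-04 1.70891394e+00] [0.55250764 0.24064592 0.04800839]
topslid [[175.5, 224.3], [174.0, 223.1], [166.4, 217.6]]
scenegr [[417.5, 333.8], [418.4, 329.6], [422.5, 309.6]]
scenegr [[417.5, 333.8], [418.4, 329.6], [422.5, 309.6]]
[419.11382114 328.77235772] 143.5 (413, 318, 13, 22)
[418.39848485 330.84393939] 110.0 (413, 323, 13, 17)
```

View pics/d3.png

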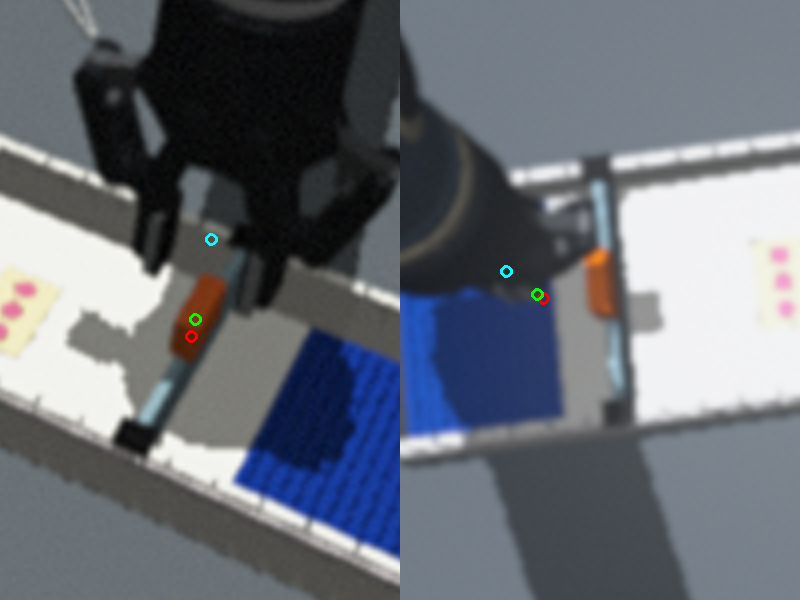

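Run:
```python
from h import *
def w(f,u,v):
    z=f['range_z'][v,u];return f['R'].T@(np.array([(u-f['cx'])/f['fx']*z,(v-f['cy'])/f['fy']*z,z])-f['t'])
for tag,pts in((2,[(420,y) for y in range(300,336,3)]+[(417,y) for y in range(312,336,3)]),(1,[(408,y) for y in range(300,324,3)]+[(433,y) for y in range(312,330,3)])):
    f=load('scene',tag)
    for p in pts:print(tag,p,f['image'][p[1],p[0]],w(f,*p).round(3))
S=load('scene',2);im=cv2.resize(S['image'][270:370,360:460][:,:,::-1],(600,600),interpolation=cv2.INTER_CUBIC);cv2.imwrite('pics/d4.png',im)
```

```text
2 (420, 300) [16 14 16] [0.57  0.204 0.129]
2 (420, 303) [ 5  9 10] [0.571 0.206 0.124]
2 (420, 306) [13 16 13] [0.569 0.206 0.116]
2 (420, 309) [49 51 51] [0.571 0.208 0.111]
2 (420, 312) [18 18 20] [0.568 0.207 0.102]
2 (420, 315) [23 24 23] [0.571 0.21  0.098]
2 (420, 318) [31 32 31] [0.568 0.21  0.089]
2 (420, 321) [44 46 44] [0.567 0.21  0.081]
2 (420, 324) [67 53 45] [0.569 0.212 0.077]
2 (420, 327) [125  53  18] [0.562 0.21  0.062]
2 (420, 330) [113  48  14] [0.566 0.213 0.059]
2 (420, 333) [82 37 15] [0.567 0.215 0.054]
2 (417, 312) [46 49 48] [0.57  0.203 0.101]
2 (417, 315) [51 52 53] [0.57  0.204 0.094]
2 (417, 318) [46 49 49] [0.569 0.205 0.086]
2 (417, 321) [41 43 43] [0.569 0.206 0.079]
2 (417, 324) [98 65 49] [0.558 0.202 0.06 ]
2 (417, 327) [124  54  20] [0.565 0.206 0.061]
2 (417, 330) [122  53  19] [0.572 0.21  0.062]
2 (417, 333) [79 33 12] [0.575 0.212 0.059]
1 (408, 300) [12 12 13] [0.574 0.185 0.12 ]
1 (408, 303) [38 39 40] [0.574 0.186 0.114]
1 (408, 306) [51 51 51] [0.573 0.187 0.106]
1 (408, 309) [48 51 49] [0.572 0.187 0.098]
1 (408, 312) [44 44 46] [0.573 0.188 0.092]
1 (408, 315) [29 30 30] [0.573 0.189 0.086]
1 (408, 318) [76 76 75] [0.573 0.19  0.079]
1 (408, 321) [243 243 240] [0.513 0.165 0.004]
1 (433, 312) [21 21 21] [0.567 0.229 0.115]
1 (433, 315) [51 53 54] [0.568 0.23  0.11 ]
1 (433, 318) [51 50 52] [0.565 0.23  0.1  ]
1 (433, 321) [50 52 52] [0.568 0.232 0.097]
1 (433, 324) [42 42 43] [0.563 0.232 0.085]
1 (433, 327) [76 78 74] [0.557 0.231 0.072]
```

View pics/d4.png

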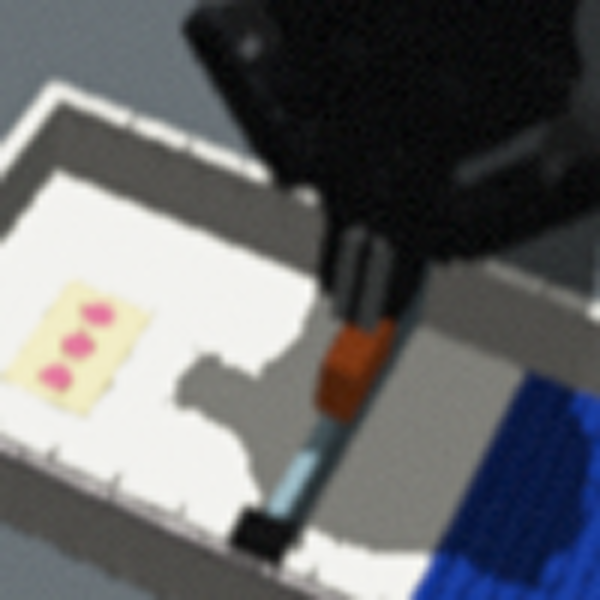

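The range readings put the shut fingertips at z ≈ 0.076, while the reported TCP implies 0.037. The xy position agrees. So the true tips stand about 38 mm higher than the reported z and nose_length say. I'll check this with a gentle touch on bare bench.

Run:
```python
from h import *
s=st();down(s['tcp_pos'][:2],.15,.15)
xy=(.44,.12);over(xy,.12,A0+np.pi/2)
down(xy,.03,.12,c=6);st('30')
print(down(xy,-.04,.03,c=4));st('touch');f=snap('scene',5)
down(xy,.12,.15);st('up')
x,y=proj(f,(*xy,.01)).astype(int);print(x,y)
cv2.imwrite('pics/d5.png',cv2.resize(f['image'][y-70:y+50,x-80:x+80,::-1],(800,600),interpolation=cv2.INTER_CUBIC))
```

```text
5.7 [0.5525 0.2406 0.048 ] yaw 1.709 open -0.004 F [-0.4  0.3 -0.2]
30 8.1 [0.4407 0.1204 0.0304] yaw 1.71 open -0.001 F [-0.3 -0.5 -0.5]
True
touch 9.7 [ 0.44    0.12   -0.0229] yaw 1.709 open -0.002 F [-1.4 -1.   6.8]
up 10.9 [0.4392 0.1198 0.1192] yaw 1.71 open 0.0 F [-0.2  0.5 -0.9]
407 287
```

View pics/d5.png

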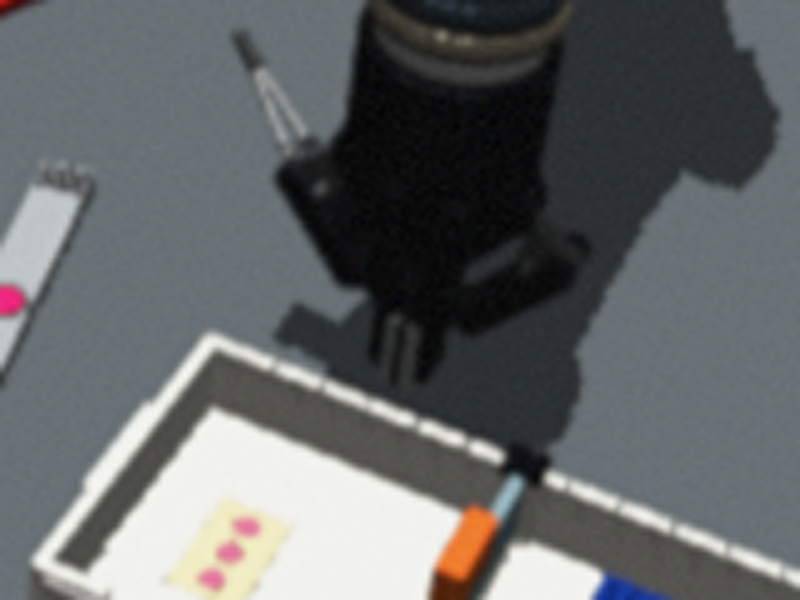

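The bench touch came at reported z = −0.023, so the shut tips stand 23 mm above the reported TCP instead of 11 mm below it. That makes reported heights 34 mm off from the described geometry. I'll use this measured offset and redo the tab grasp.

```bash
python3 - <<'E'
from h import *
robot.grip(.42)
xy=tp(0,.0036);over(xy,.10,A0+np.pi/2)
print(down(xy,.017,.08,c=8));st('at tab')
robot.grip(0.0,strength=30);st('gripped')
xy=tp(0,.0385);print(down(xy,.017,.04));st('slid')
robot.grip(.42);down(xy,.12,.15)
robot.goto([.50,-.14,.15],[np.pi,0,A0+np.pi/2]);st()
snap('top',6);snap('scene',6)
E
python3 -c "
import cv2
a=cv2.imread('pics/scene6.png');b=cv2.imread('pics/top6.png')
import numpy as np
x=cv2.resize(a[250:410,320:510],(400,380));y=cv2.resize(b[170:275,120:230],(400,380))
cv2.imwrite('pics/d6.png',np.hstack([x,y]))"
```

```text
False
at tab 13.2 [0.5577 0.2068 0.0175] yaw 1.71 open 0.423 F [-0.3  0.1  0.2]
gripped 13.5 [0.5576 0.2068 0.0176] yaw 1.71 open 0.132 F [0.1 0.1 3.6]
False
slid 14.5 [0.5528 0.2408 0.0176] yaw 1.709 open 0.132 F [-0.7 -0.8  5.7]
 17.1 [ 0.5006 -0.1385  0.1498] yaw 1.712 open 0.416 F [0.3 0.4 0.1]
```

View pics/d6.png

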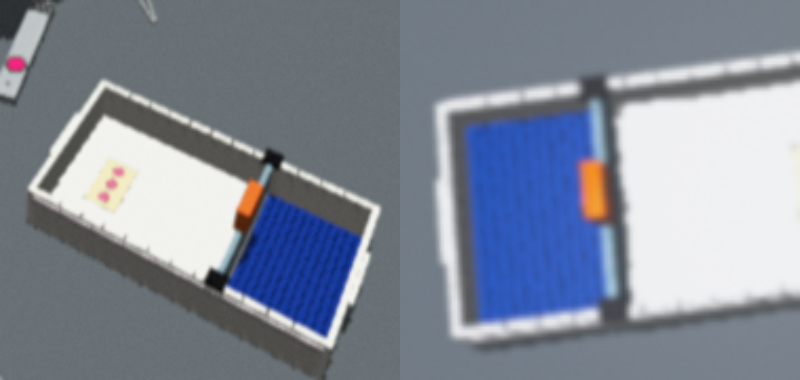

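The divider now stands at the lining's near edge in both views (scene tab about (250,205) and top tab about (592,190) in the crop). Now the pink slider.

```bash
python3 - <<'E'
from h import *
xy=(.493,-.0385);yaw=np.deg2rad(110.4)
over(xy,.08,yaw);down(xy,.0,.12,c=10)
print(down(xy,-.04,.025,c=4));s=st('bench')
z=s['tcp_pos'][2]
down(xy,z+.003+.001,.03)
robot.grip(0,strength=50);s=st('gripped')
down(xy,.05,.1);robot.sleep(.1);st('lift')
snap('scene',7);snap('top',7)
E
python3 -c "
import cv2
a=cv2.imread('pics/scene7.png');b=cv2.imread('pics/top7.png')
import numpy as np
x=cv2.resize(a[190:310,270:390],(400,400));y=cv2.resize(b[190:310,250:370],(400,400))
cv2.imwrite('pics/d7.png',np.hstack([x,y]))"
```

```text
True
bench 19.6 [ 0.4929 -0.0385 -0.024 ] yaw 1.927 open 0.421 F [-1.5  0.1  7.3]
gripped 20.2 [ 0.493  -0.0384 -0.0198] yaw 1.927 open 0.262 F [-0.4  0.3  3.2]
lift 21.1 [ 0.4923 -0.0385  0.0493] yaw 1.927 open 0.261 F [-0.2  0.2 -1.9]
```

View pics/d7.png

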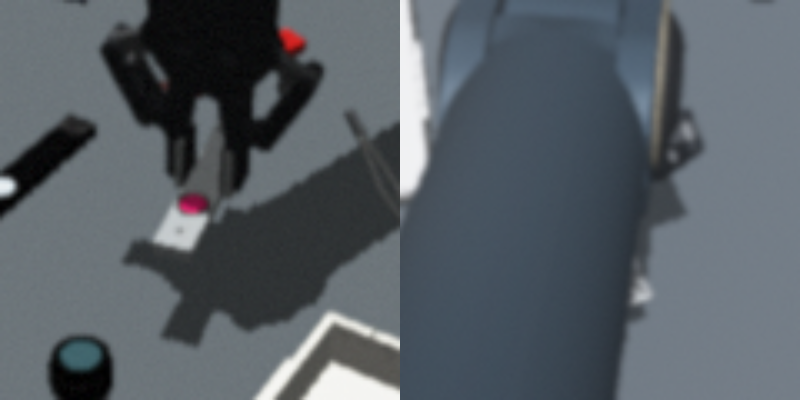

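The pink bar is lifted: it hangs below the jaws in the scene view (about (190,225) in the crop), and the opening gives 22 mm. Placing it.

```bash
cat >> h.py <<'E'
def pick(xy,yaw,back=.004,strength=50,op=.42,zb=-.024,lift=.08):
    over(xy,.08,yaw);down(xy,.0,.15,c=10)
    hit=down(xy,-.04,.03,c=4);s=st(f'bench {hit}')
    down(xy,s['tcp_pos'][2]+back,.04);robot.grip(0,strength=strength);s=st('gripped')
    zg=s['tcp_pos'][2];down(xy,lift,.15);robot.sleep(.1);st('lift');return zg
def place(xy,yaw,z,op,zup=.10):
    over(xy,zup,yaw);down(xy,z+.015,.15,c=10);hit=down(xy,z-.004,.02,c=2.5);st(f'placed {hit}, expected {z}')
    robot.grip(op);st('open');down(xy,zup,.12)
E
python3 - <<'E'
from h import *
s=robot.sense();down(s['tcp_pos'][:2],.10)
xy=tp(-.03,-.0445);place(xy,A0,-.0198+.004,.38)
robot.goto([.50,-.2,.15],[np.pi,0,A0+np.pi/2]);st()
snap('top',8);snap('scene',8)
E
python3 -c "
import cv2
a=cv2.imread('pics/scene8.png');b=cv2.imread('pics/top8.png')
import numpy as np
x=cv2.resize(a[250:410,320:510],(400,380));y=cv2.resize(b[170:275,150:270],(400,380))
cv2.imwrite('pics/d8.png',np.hstack([x,y]))"
```

```text
placed True, expected -0.0158 24.2 [ 0.534   0.1547 -0.0158] yaw -3.003 open 0.26 F [-0.8 -0.1  4.6]
open 24.5 [ 0.5332  0.1542 -0.0166] yaw -3.003 open 0.38 F [ 0.1 -0.2 -1.2]
 27.0 [ 0.5005 -0.1982  0.1497] yaw 1.713 open 0.375 F [ 1.5  1.  -0.2]
```

View pics/d8.png

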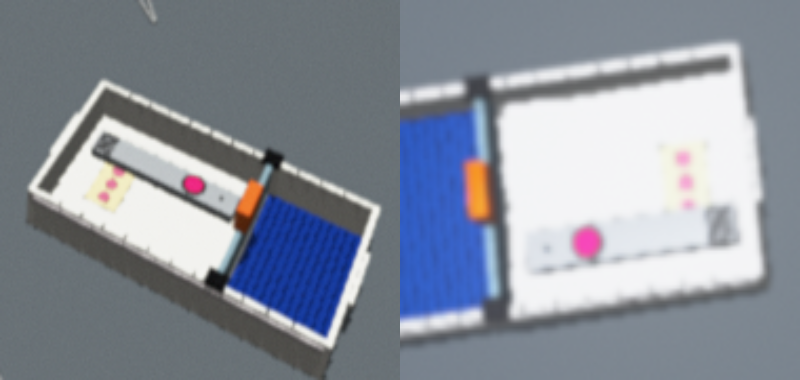

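The pink slider lies flat and lengthwise (top crop, centre about (630,240)), and contact came exactly at the expected height. Next, green.

```bash
python3 - <<'E'
from h import *
zg=pick((.4947,-.3257),np.deg2rad(109));
if abs(robot.sense()['opening']-.26)<.03:
    s=robot.sense();down(s['tcp_pos'][:2],.12)
    place(tp(.031,-.0445),A0,zg+.004,.38)
    robot.goto([.50,-.2,.15],[np.pi,0,A0+np.pi/2]);st()
snap('top',9);snap('scene',9)
E
python3 -c "
import cv2
a=cv2.imread('pics/scene9.png');b=cv2.imread('pics/top9.png')
import numpy as np
x=cv2.resize(a[250:410,320:510],(400,380));y=cv2.resize(b[170:275,150:270],(400,380))
cv2.imwrite('pics/d9.png',np.hstack([x,y]))"
```

```text
bench True 29.2 [ 0.4946 -0.3257 -0.0235] yaw 1.902 open 0.381 F [-0.7  0.8  5.3]
gripped 29.7 [ 0.4947 -0.3257 -0.0195] yaw 1.902 open 0.262 F [-1.4 -0.9  3.2]
lift 30.6 [ 0.4937 -0.3252  0.0786] yaw 1.902 open 0.262 F [-0.4 -1.  -0.2]
placed True, expected -0.015506796170681087 34.5 [ 0.5944  0.1631 -0.0155] yaw -3.003 open 0.257 F [-0.7 -0.4  4.6]
open 34.8 [ 0.5936  0.1626 -0.0165] yaw -3.003 open 0.38 F [-0.3 -0.2  0. ]
 37.3 [ 0.5007 -0.1984  0.1498] yaw 1.713 open 0.375 F [-0.4  0.2  0.3]
```

View pics/d9.png

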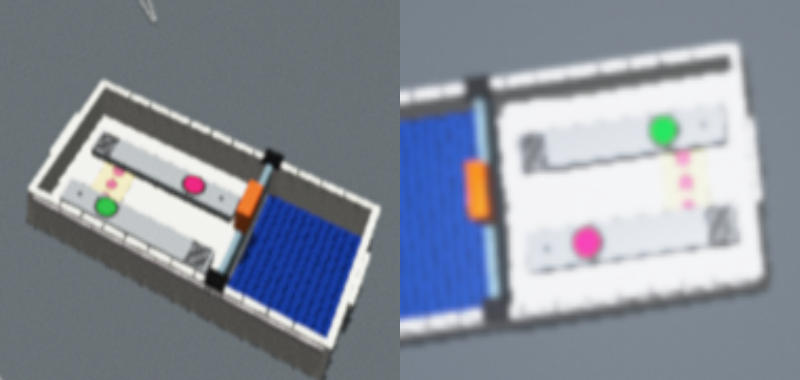

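Both sliders are flat and lengthwise, green at (625,140) and pink at (630,240) in the crop. Now the yellow objective.

```bash
cat >> h.py <<'E'
def objective(xy,yaw,dst):
    robot.grip(.6);over(xy,.09,yaw);hit=down(xy,-.0155,.08,c=5);st(f'at obj {hit}')
    if hit:return
    robot.grip(0,strength=45);s=st('gripped');zg=s['tcp_pos'][2]
    if not .28<s['opening']<.40:print('odd width');return
    down(xy,.11,.12);robot.sleep(.1);s=st('lift')
    over(dst,.11,A0+np.pi/2);down(dst,zg+.006+.012,.1,c=10);hit=down(dst,zg+.001,.02,c=2.5);st(f'placed {hit}, expected {zg+.006}')
E
python3 - <<'E'
from h import *
objective((.556,-.4318),0,tp(-.03,.083))
snap('scene',10)
E
python3 -c "
import cv2
a=cv2.imread('pics/scene10.png')
cv2.imwrite('pics/d10.png',cv2.resize(a[230:410,320:530],(700,600)))"
```

```text
at obj False 40.3 [ 0.5565 -0.4321 -0.0148] yaw -0.0 open 0.599 F [-0.8  0.8  0.6]
gripped 40.7 [ 0.5564 -0.4321 -0.0147] yaw -0.0 open 0.338 F [-0.3  0.3  2.6]
lift 42.0 [ 0.5555 -0.4314  0.1088] yaw 0.0 open 0.336 F [ 0.  -0.5 -1. ]
placed True, expected -0.00874732480504351 46.3 [ 0.5164  0.281  -0.0088] yaw 1.71 open 0.338 F [-0.8 -0.   4.4]
```

View pics/d10.png

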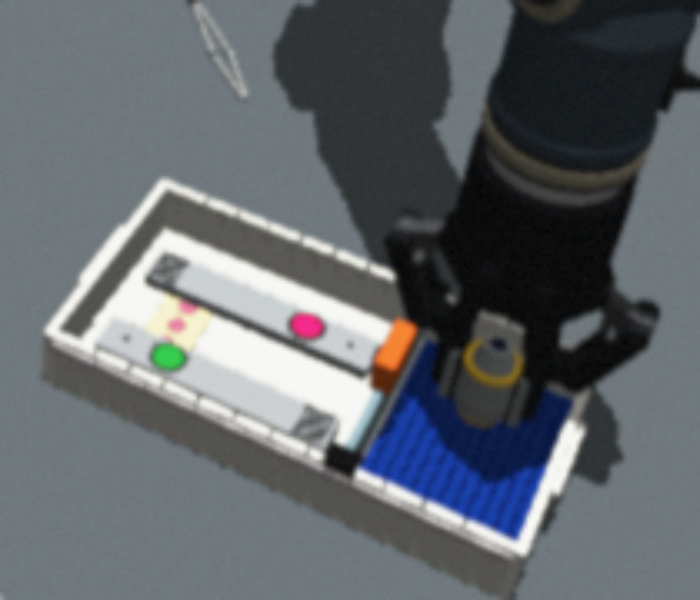

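The yellow objective stands upright on the lining ((485,370) in the crop), with contact at the expected height. I'll release it and fetch blue; the jaws along x keep clear of the bottle and brass ring.

```bash
python3 - <<'E'
from h import *
robot.grip(.46);st('rel');xy=robot.sense()['tcp_pos'][:2];down(xy,.11,.1)
objective((.654,-.1482),0,tp(.03,.083))
snap('scene',11)
E
python3 -c "
import cv2
a=cv2.imread('pics/scene11.png')
cv2.imwrite('pics/d11.png',cv2.resize(a[230:410,320:530],(700,600)))"
```

```text
rel 46.6 [ 0.5156  0.2802 -0.0098] yaw 1.709 open 0.461 F [ 0.6 -0.4 -0.3]
at obj False 51.4 [ 0.6545 -0.1483 -0.0148] yaw -0.0 open 0.602 F [ 0.5 -0.1  0.1]
gripped 51.7 [ 0.6544 -0.1483 -0.0148] yaw -0.0 open 0.336 F [-0.9 -0.2  4.2]
lift 53.0 [ 0.6533 -0.1481  0.1088] yaw 0.0 open 0.338 F [-0.1  0.3 -1.1]
placed True, expected -0.00877858727339492 56.5 [ 0.5759  0.2893 -0.0088] yaw 1.709 open 0.337 F [-0.1 -0.2  4.7]
```

View pics/d11.png

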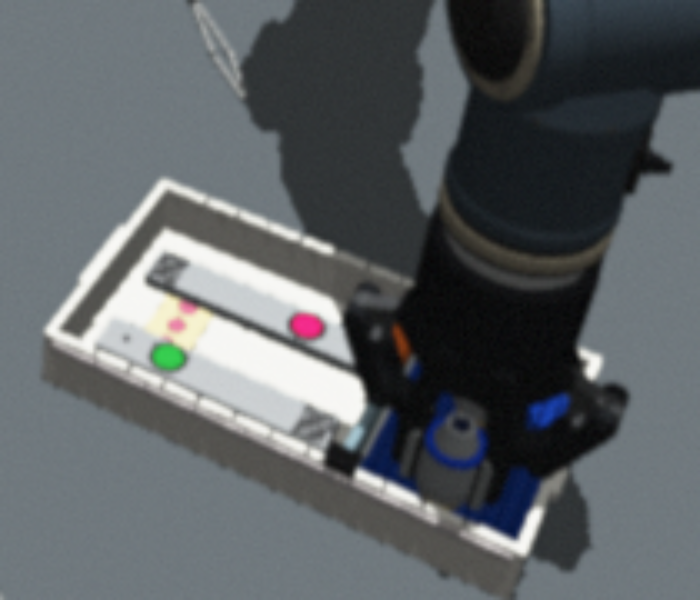

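Blue stands on the lining ((455,455) in the crop). Release, clear the view, and do the final checks.

Run:
```python
from h import *
robot.grip(.46);xy=robot.sense()['tcp_pos'][:2];down(xy,.14,.1)
robot.goto([.50,-.2,.2],[np.pi,0,A0+np.pi/2]);st()
T=snap('top',12);S=snap('scene',12)
cv2.imwrite('pics/d12.png',np.hstack([cv2.resize(S['image'][240:410,320:510,::-1],(400,380),interpolation=cv2.INTER_CUBIC),cv2.resize(T['image'][170:275,120:270,::-1],(400,300),interpolation=cv2.INTER_CUBIC).copy() if 0 else cv2.resize(T['image'][160:285,125:265,::-1],(400,380),interpolation=cv2.INTER_CUBIC)]))
def tf(X):d=X[:2]-C0;return np.round([d@XD,d@YD,X[2]],4)
Y=([22,120,60],[35,255,255]);P=([145,120,60],[175,255,255]);G=([45,120,60],[75,255,255]);O=([5,150,100],[16,255,255])
for k,c,b1,b2 in(('yellow ring',Y,(125,170,200,270),(425,300,500,400)),('pink win',P,(190,230,220,260),(355,280,420,350)),('green win',G,(215,185,265,225),(350,320,390,350)),('tab',O,(150,195,190,250),(405,300,460,350))):
    try:
        c1=big(mask(T,*c,b1));c2=big(mask(S,*c,b2));X,r=tri(T,cen(c1),S,cen(c2));print(k,cen(c1).round(1),cen(c2).round(1),'tray frame',tf(X),'res',r.round(4))
    except Exception as e:print(k,e)
T0=load('top',0)
d=cv2.absdiff(T['image'],T0['image']).max(2)
for n,b in(('black slider',(370,220,396,290)),('black obj',(403,172,430,200)),('eyepiece',(285,172,310,198))):
    print(n,'max change',d[b[1]:b[3],b[0]:b[2]].mean().round(1))
cv2.imwrite('pics/t12.png',T['image'][:,:,::-1])
```

```text
60.2 [ 0.5006 -0.1987  0.2   ] yaw 1.712 open 0.455 F [ 0.8 -0.   0.4]
yellow ring [158.1 242.6] [466.9 340.2] tray frame [-0.0338  0.0807  0.034 ] res 0.0029
pink win [205.8 236.5] [411.5 327.4] tray frame [-0.0297 -0.0173  0.0133] res 0.0004
green win [228.5 205.7] [370.  336.9] tray frame [ 0.0312 -0.0727  0.0131] res 0.0003
tab [173.3 222.1] [438.5 333.8] tray frame [-0.0004  0.0377  0.0574] res 0.0016
black slider max change 42.2
black obj max change 50.6
eyepiece max change 12.2
```

View pics/d12.png

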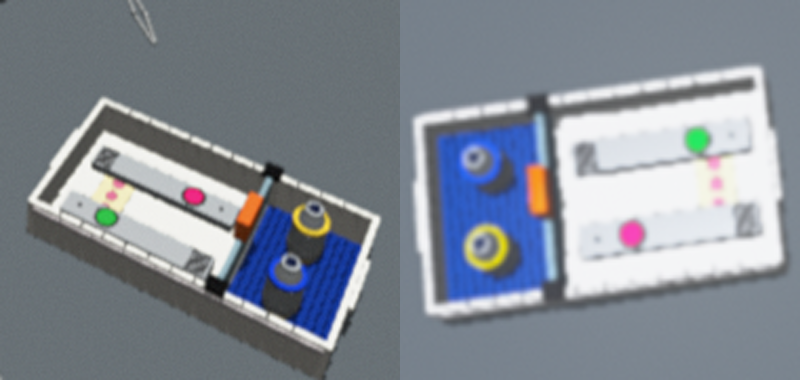

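View pics/scene12.png

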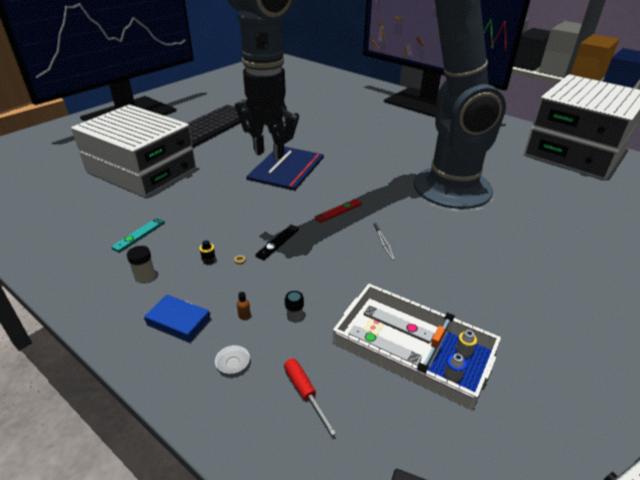

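In the last scene picture everything is packed. Black slider (278,241), black objective (207,251) and eyepiece (294,301) are where they started; the large top-view differences there come from the arm and its shadow. Handing in.

Run:
```python
from h import *
S0,S=load('scene',0),load('scene',12)
for n,c,b in(('blackobj ring',([22,120,60],[35,255,255]),(196,236,218,258)),('black win',([0,0,170],[180,60,255]),(262,235,280,255)),('eye',([80,40,60],[105,255,255]),(284,288,306,304))):
    print(n,cen(big(mask(S0,*c,b))).round(1),cen(big(mask(S,*c,b))).round(1))
robot.close_job()
```

```text
blackobj ring [206.3 248.9] [206.3 249. ]
black win [269.9 245.5] [269.2 245.8]
eye [293.7 296.1] [293.7 296. ]
the job is handed in; nothing more can be done
```

The tray is packed and the job handed in at about 60 s of the 120 s. I slid the divider to the lining's edge first, then laid the pink and green sliders in the long end and stood the yellow and blue objectives on the lining.

**Last checks**
- **Divider:** its tab is at 37.7 mm along the tray, against a target of 38.5 mm.
- **Sliders:** both lie flat and lengthwise at about 30 mm either side of the tray's middle. Their windows triangulated at 13 mm high (14 mm expected for a bar lying on the floor).
- **Objectives:** both stand upright and released on the lining in both views. Each touched down at the expected height.
- **Black pieces and eyepiece:** they shifted by less than 1 pixel in the scene view.

**Failed or disagreed**
- **Finger length:** `nose_length` and the described tool frame put the tips 11 mm below the TCP, but a touch on the bench put them 23 mm above it, a 34 mm difference. My first grip on the tab closed on air because of this; nothing moved, and I used the measured value from then on.
- **Yellow objective:** the final triangulation of its ring left a 2.9 mm residual and read 4 mm off across the tray (x = −34 mm against −30 mm). That is still well inside the limit.
- **Blue objective:** I did not triangulate it after placing, because its ring is the same colour as the lining. I judged it by eye and by the contact height.
- **Top view of the black slider and black objective:** the image comparison there was unusable because of the arm and its shadow, so I relied on the scene view.

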